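# Roll the sold tin onto the serving mat

## Task

On the stall's counter one tin lies on its side: roll it across the counter to the customer's black serving mat by pushing along its top with the fingertips, so that it stops and stays lying with the whole tin over the mat. Roll it like a wheel rather than skidding it along, do not press down hard on it, and do not lift it, pick it up or stand it on end. Leave everything else on the counter where it is, and take the fingers away at the end.

Things in the scene. Friction and masses are not known exactly. Their poses are not given: they have to be found in the camera images.
- tin: The only tin lying on its side: full steel food tin, plain paper label, 73 mm diameter, 110 mm long, 0.3 to 0.5 kg. Origin at its middle, on its axis, 36.5 mm above the counter; own x along its length, y and z turn as it rolls (z up at the start). Rolls freely with slight resistance: let go at 0.1 m/s it coasts about 15 mm. A fingertip not slipping on its top moves twice as far as the tin.
- tin_end_a (a point): Centre of one flat end of the lying tin, on its axis, 55 mm from its middle (tin's own -x end).
- tin_end_b (a point): Centre of the other flat end of the lying tin, on its axis, 55 mm from its middle (tin's own +x end).
- mat: Serving mat: thin black rubber rectangle let into the counter, flush (no step, nothing stops the tin), fixed. 190 mm along its own x, 120 mm along its own y. Origin at its centre on the surface, z up. The tin starts 150 to 200 mm from this centre along the mat's +y or -y, its axis within 0.08 rad of the mat's x, so rolled straight it reaches the mat.
- tin_up: Bystander, to be left alone: an upright tin of the same kind, 73 mm in diameter, 110 mm high, at the right. Origin at the centre of its underside.
- cup: Bystander: an empty white paper cup, 72 mm across the rim, 85 mm high, beyond the end of the lying tin that is farther from the robot, 130 to 155 mm from its middle. Origin at the centre of its underside.
- jam: Bystander: a small jar with a white cap, 60 mm in diameter, 75 mm high, beside the mat's end away from the robot. Origin at the centre of its underside.
- shaker: Bystander: a steel salt shaker, 42 mm in diameter, 80 mm high, at the left. Origin at the centre of its underside.
- tub: Bystander: a white lidded food tub, 156 by 116 mm, 51 mm high, at the left. Origin at the centre of its underside.
- card: Bystander: a blank price card, 90 mm wide, 68 mm high, on a small wooden foot, at the right. Origin at the centre of its underside.
- roll: Bystander: a round bread roll, 92 mm in diameter, 45 mm high, at the right. Origin at the centre of its underside.
Mind the look-alikes: they are no part of the job. What is shaped like the tin but purple is not meant.

How it is judged:
On the way:
1. the tin has rolled over, within about 45 degrees of upside down (it is rolled, not skidded) (angle between tin's own z axis and vertical above 2.4 rad and height (world z) of tin below 0.045 m), for 0.02 s.
At the end, for the whole second after the job is handed in: The tin lies still on its side with its whole outline over the mat (to about 2.5 mm: both end centres within 26 mm of the mat's long centre line and within 98 mm of its middle lengthwise), and every bystander stands within 20 mm of where it was (y of tin_end_a in the frame of mat between -0.026 and 0.026 m and x of tin_end_a in the frame of mat between -0.098 and 0.098 m and y of tin_end_b in the frame of mat between -0.026 and 0.026 m and x of tin_end_b in the frame of mat between -0.098 and 0.098 m and height (world z) of tin below 0.042 m and linear speed of tin below 0.01 m/s and angular speed of tin below 0.25 rad/s and distance of each of tin_up, jam, cup, shaker, tub, card, roll from where it was at the start of the episode below 0.02 m and angle between each of tin_up, jam, cup, shaker, tub, card, roll's own z axis and vertical below 0.3 rad); the robot touches nothing.
It fails at once if the tin is lifted off the counter (height (world z) of tin above 0.05 m).
It fails at once if the tin is tipped up on end (angle between tin's own x axis and vertical below 1.2 rad or angle between tin's own x axis and vertical above 1.94 rad).
It fails at once if the fingers press hard on the tin, with more than 100 N (contact force between the fingers and tin above 100 N).
It fails at once if a bystander is pushed more than 20 mm or tipped (distance of any of tin_up, jam, cup, shaker, tub, card, roll from where it was at the start of the episode above 0.02 m or angle between any of tin_up, jam, cup, shaker, tub, card, roll's own z axis and vertical above 0.3 rad).
It also fails if it takes over 67 s, if anything falls off the work surface, if the arm or the gripper's body presses on something with over 40 N, if the wrist force passes 120 N, or if a joint passes its speed limit or range.

## Robot

A 6-joint arm with a two-finger parallel gripper is mounted at the origin on the work surface. World frame = base frame: x ahead of the robot, y to its left, z up, the work surface at z = 0. Lengths are in m, angles in rad, forces in N, time in s.
With the tool pointing down it reaches from about 0.425 to 1.125 m from the base axis. Payload 14.9 kg.
Tool frame: the origin (TCP) lies on the mounting face of the last link; the fingertips stand manip.tcp_to_tips ahead of it and the grasp point (between the pads) lies 172 mm ahead of it (manip.tcp_to_tips is the distance from the TCP to the fingertips, in m); z points along the fingers, y is the line along which they close (so a half turn about z gives the same grasp; the last joint's range is limited). The gripper opens to 91 mm and grips with 3 to 60 N. Pads are 32 mm wide; open, the fingers measure 118 mm over their backs; the gripper's body (76 mm by 178 mm) begins 60 mm behind the grasp point.
Start: joints at [-0.033, 0.379, 1.734, -0, 1.028, -0.033], TCP at [0.7, -0, 0.405] pointing down, gripper open.
Joint ranges: [-2.77, 2.77], [-0.74, 2.19], [0, 2.66], [-1.06, 4.2], [0.31, 2.87], [-3.08, 3.08]. Speed limits (rad/s): [1.89, 1.89, 2.39, 3.14, 3.14, 3.14].

## Interface

Orientations are given as a unit quaternion [x, y, z, w].
In Python, from bench import manip, imaging gives the robot as it stands. The module is installed in compiled form; this text tells all that it offers. Calls block until the motion is done:
- manip.move_to(position, orientation): joint-space move of the TCP to a pose.
- manip.move_linear(position, rate=0.15, rotation=None, threshold=None): straight line of the TCP; rotation=None keeps the orientation; rate is the mean speed in m/s. With threshold (N) it stops when the force on the tool has changed by that much, and returns True; else False.
- manip.movej(angles): joint-space move.
- manip.move_gripper(opening): opening from 0.0 (shut) to 1.0 (fully open); the grip force is fixed at half the most; returns when the fingers have stopped.
- manip.pause(seconds).
- manip.ik(position, orientation): joint angles nearest the present ones, or None.
- imaging.camera(name): name is "scene" or "side" or "wrist"; returns (picture, depth): 480x640x3 uint8, blue, green, red; 480x640 float32, m along the optical axis (not along the pixel's ray), 0 where there is no reading.
- imaging.get_calibration(name): a dict with "intrinsics" (3x3 intrinsics, pixels), "rvec" (rotation vector, rad) and "tvec" (3), from world to camera coordinates, as OpenCV has them. Camera axes: x right, y down, z forward; pixel columns grow to the right and rows downward; lengths in m; the calibration is good to about 2 mm. A picture is of the moment at which its call begins: read the wrist's pose just before it. get_calibration takes no time and is no camera call; for the wrist camera it gives the pose at the moment of the call.
A pose or a line that the arm cannot do raises manip.Unreachable and nothing moves.
- manip.sign_off(): hands the job in; it is judged then, once.
Readings, each from a call of its own:
- manip.read_time_s(): time.
- manip.read_joint_positions(): joint angles.
- manip.read_dq(): joint speeds.
- manip.read_joint_torque(): joint torques, N m.
- manip.read_eef_pos(): TCP position.
- manip.read_tool_rot(): TCP orientation.
- manip.read_contact_force(): force on the tool from outside, world axes, zero at the start.
- manip.read_torque(): the same for the moment, N m.
- manip.read_finger_gap(): opening from 0.0 (shut) to 1.0 (fully open).
- manip.read_grasp_force(): force on a finger pad.
Only numpy, scipy, OpenCV 4.12 (cv2) and the standard library are available. Lean on these libraries where they do the work, as an engineer would, in place of code of your own. Each camera call takes 0.05 s, during which the arm holds its last target. There are 200 camera calls.

## Working session

There is one attempt and no reset: what is moved stays moved. The work goes in short steps, each a Python script; the robot and the scene stay as the last script left them, time stands still between calls to the robot, and variables do not carry over. Pictures are saved under pics/ and viewed, at most 10 in all, crops included, and the job is handed in when it is done.

```bash
mkdir -p pics
cat > h.py <<'E'
import numpy as np,cv2
from bench import manip,imaging
def cloud(name):
    p,d=imaging.camera(name);c=imaging.get_calibration(name)
    K=np.array(c["intrinsics"]);R=cv2.Rodrigues(np.array(c["rvec"],float))[0];t=np.array(c["tvec"],float).ravel()
    v,u=np.mgrid[:480,:640]
    P=np.stack([(u-K[0,2])/K[0,0]*d,(v-K[1,2])/K[1,1]*d,d],-1)
    W=(P-t)@R; W[d==0]=np.nan
    return p,W
E
python3 - <<'E'
from h import *
for n in("scene","side"):
    p,W=cloud(n);cv2.imwrite(f"pics/{n}0.png",p);np.save(f"{n}0.npy",W)
print(manip.tcp_to_tips,manip.read_tool_rot(),manip.read_time_s())
E
```

```text
0.1908 [ 7.07116137e-01  7.07097272e-01 -3.24554655e-04 -3.33835805e-04] 0.1
```

View pics/scene0.png

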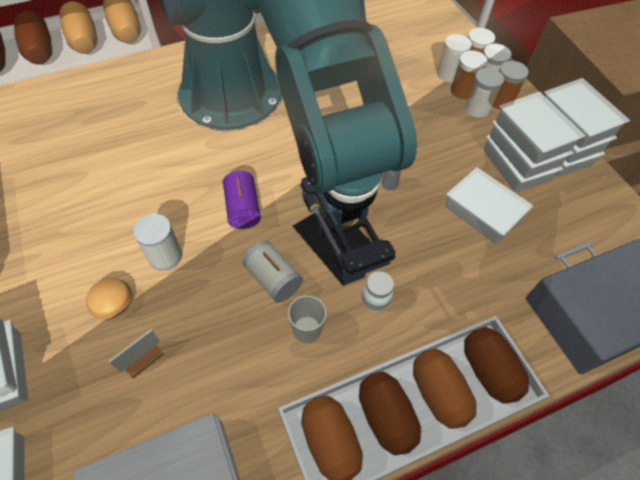

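View pics/side0.png

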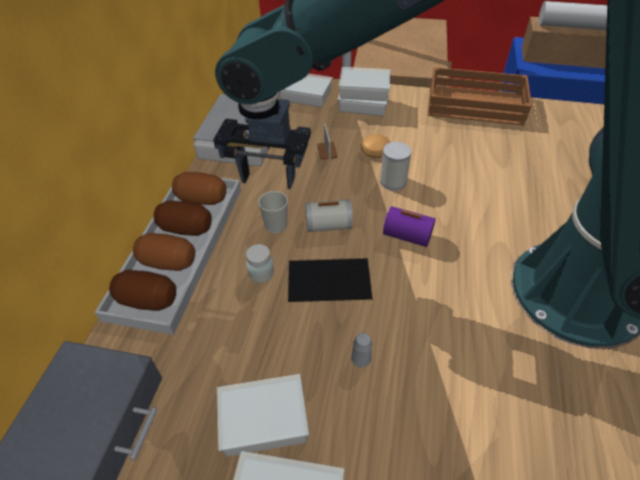

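The side view shows the grey lying tin at about (329,215), the black mat with corners (288,262), (370,260), (372,299) and (289,301), the purple look-alike at (409,226) and the cup at (273,212). The tin has to roll towards +y.

Run:
```python
from h import *
p=cv2.imread("pics/side0.png");W=np.load("side0.npy")
m=np.zeros((480,640),bool);m[250:310,280:380]=True
m&=(p.max(-1)<40)
P=W[m];P=P[~np.isnan(P).any(1)];print(len(P),np.median(P[:,2]))
r=cv2.minAreaRect(P[:,:2].astype(np.float32));print("mat",r,cv2.boxPoints(r).tolist())
for n,(a,b,c,d) in {"side":(190,240,296,362),"scene":(235,305,238,305)}.items():
    W=np.load(n+"0.npy");Q=W[a:b,c:d].reshape(-1,3);Q=Q[Q[:,2]>.012]
    print(n,len(Q),np.nanpercentile(Q,[0,2,50,98,100],axis=0).round(4).tolist())
    T=Q[Q[:,2]>.06]   # top strip
    r=cv2.minAreaRect(T[:,:2].astype(np.float32));print("tin top strip",r)
    mu=T.mean(0);w,v=np.linalg.eigh(np.cov((T-mu)[:,:2].T));print(mu,v[:,1],T[:,2].max())
    np.save(n+"tin.npy",Q)
c=imaging.get_calibration("side")
for n,(a,b,e,d) in dict(cup=(190,235,258,290),jam=(245,282,245,274),purple=(205,246,382,436),shaker=(335,367,350,373),up=(142,190,380,412)).items():
    Q=np.load("side0.npy")[a:b,e:d].reshape(-1,3);Q=Q[(Q[:,2]>.02)&(Q[:,2]<.13)];print(n,np.percentile(Q,[2,98],axis=0).round(3).tolist())
```

```text
3118 0.00029157551820634434
mat ((0.5539581179618835, 0.076297827064991), (0.1842067390680313, 0.11647280305624008), 13.043050765991211) [[0.451088011264801, 0.1122455969452858], [0.4773738980293274, -0.0012222956866025925], [0.6568282246589661, 0.0403500571846962], [0.6305423378944397, 0.15381795167922974]]
side 1338 [[0.5247, -0.1321, 0.0126], [0.529, -0.1129, 0.0192], [0.5818, -0.0701, 0.0617], [0.6358, -0.0442, 0.0806], [0.648, -0.0382, 0.0855]]
tin top strip ((0.5867651104927063, -0.08929266035556793), (0.1099112257361412, 0.058067839592695236), 16.813404083251953)
[ 0.58483077 -0.08245552  0.0691811 ] [-0.96096448 -0.27667179] 0.08545887266643673
scene 2176 [[0.5289, -0.1423, 0.0121], [0.5391, -0.136, 0.0203], [0.6063, -0.0956, 0.0659], [0.6906, -0.0513, 0.0821], [0.6949, -0.0428, 0.0871]]
tin top strip ((0.6139843463897705, -0.08671794831752777), (0.162992462515831, 0.05868501216173172), 16.436153411865234)
[ 0.59892027 -0.09280805  0.06968335] [-0.96732505 -0.25353945] 0.08708703803288803
cup [[0.687, -0.102, 0.022], [0.752, -0.034, 0.085]]
jam [[0.683, 0.069, 0.022], [0.736, 0.119, 0.077]]
purple [[0.335, -0.113, 0.024], [0.445, -0.048, 0.08]]
shaker [[0.433, 0.255, 0.021], [0.469, 0.279, 0.081]]
up [[0.409, -0.398, 0.023], [0.49, -0.251, 0.112]]
```

```bash
cat > fit.py <<'E'
from h import *
from scipy.optimize import least_squares
def fit(Q,guess):
    x0=np.array([guess[0],guess[1],guess[2],0.])
    def res(p,Q):
        d=np.array([np.cos(p[2]),np.sin(p[2])]);n=np.array([-d[1],d[0]])
        b=(Q[:,:2]-p[:2])@n
        return np.hypot(b,Q[:,2]-.0365-p[3])-.0365
    def inl(p):
        d=np.array([np.cos(p[2]),np.sin(p[2])]);a=(Q[:,:2]-p[:2])@d
        return (abs(res(p,Q))<.008)&(abs(a)<.065)
    p=x0
    for _ in range(8):
        q=Q[inl(p)] if _ else Q[(abs(Q[:,0]-x0[0])<.07)&(abs(Q[:,1]-x0[1])<.07)]
        r=least_squares(lambda s:np.r_[res(np.r_[p[0]*0+s[0],s[1:]],q),(s[0]-p[0])],p,loss="soft_l1",f_scale=.002)
        p=r.x;d=np.array([np.cos(p[2]),np.sin(p[2])])
        i=inl(p);a=(Q[i][:,:2]-p[:2])@d;lo,hi=np.percentile(a,[1,99]);p[:2]+=d*(lo+hi)/2
    return p,hi-lo,i.sum(),np.abs(res(p,Q[i])).mean()
E
python3 - <<'E'
from fit import *
A=[np.load(n+"tin.npy") for n in("side","scene")]
for Q in A+[np.vstack(A)]: print(fit(Q,(.583,-.088,.25)))
E
```

```text
(array([ 5.87412107e-01, -9.18183742e-02,  2.94891233e-01, -5.52376075e-04]), np.float64(0.10809346030289185), np.int64(1299), np.float64(0.0015160306149470473))
(array([ 5.90080628e-01, -9.19725157e-02,  2.95830372e-01, -2.57657107e-04]), np.float64(0.10917459949271077), np.int64(1816), np.float64(0.0012537462227939675))
(array([ 5.89389787e-01, -9.17798493e-02,  2.94784922e-01, -2.58115509e-04]), np.float64(0.10982528060016467), np.int64(3117), np.float64(0.00140337104596068))
```

```bash
cat > roll.py <<'E'
from fit import *
from scipy.spatial.transform import Rotation as Ro
L=manip.tcp_to_tips
def quat(yaw): return (Ro.from_euler("z",yaw)*Ro.from_quat([.70710678,.70710678,0,0])).as_quat()
def stroke(c,yaw,s,z0=.073):
    """tin at c rolls by s along its normal; returns new centre"""
    n=np.array([-np.sin(yaw),np.cos(yaw)]);a=c-n*s/2
    manip.move_linear([*a,L+z0+.015],rate=.12,rotation=quat(yaw))
    hit=manip.move_linear([*a,L+z0-.006],rate=.015,threshold=4)
    p=np.array(manip.read_eef_pos());f=np.array(manip.read_contact_force())
    b=p.copy();b[:2]+=n*2*s
    manip.move_linear(b,rate=.06)
    f2=np.array(manip.read_contact_force())
    manip.pause(.1)
    e=np.array(manip.read_eef_pos());manip.move_linear([e[0],e[1],L+z0+.015],rate=.06)
    print(hit,"tipz",round(p[2]-L,4),"f",f.round(1),f2.round(1),"t",round(manip.read_time_s(),1))
    return c+n*s
def look(c,yaw,names=("side","scene")):
    for k in names:
        p,W=cloud(k);cv2.imwrite(f"pics/{k}_{manip.read_time_s():.1f}.png",p)
        Q=W.reshape(-1,3);Q=Q[(Q[:,2]>.012)&(Q[:,2]<.085)&(np.hypot(*(Q[:,:2]-c).T)<.08)]
        print(k,len(Q));
        if len(Q)>200: print(fit(Q,(*c,yaw)))
E
python3 - <<'E'
from roll import *
c=np.array([.5893,-.0918]);yaw=.295
n=np.array([-np.sin(yaw),np.cos(yaw)])
manip.move_gripper(.5)
manip.move_to([*(c-n*.011),L+.11],quat(yaw))
print(manip.read_contact_force(),manip.read_time_s())
for _ in range(2): c=stroke(c,yaw,.022)
print(c);look(c,yaw)
E
```

```text
[0.54519168 0.54505826 0.87968016] 1.675
True tipz 0.0731 f [-2.  -0.7  7.8] [-1.7 -0.5  4.3] t 4.3
True tipz 0.0731 f [-2.2 -1.   7.4] [-2.  -0.2  4.8] t 7.0
[ 0.57650745 -0.04970071]
side 1321
(array([ 0.57504706, -0.04968774,  0.28959617, -0.00076289]), np.float64(0.10804150669440021), np.int64(1278), np.float64(0.0015272889024868501))
scene 1684
(array([ 5.77302704e-01, -5.02876679e-02,  2.98070022e-01, -4.67089685e-04]), np.float64(0.10953098562188843), np.int64(1475), np.float64(0.0012786677687696812))
```

The tin followed the prediction to within 1 mm. I'll continue with six more strokes, checking partway.

Run:
```python
from roll import *
c=np.array([.5764,-.0498]);yaw=.295
for i in range(6):
    c=stroke(c,yaw,.0213)
    if i==2: look(c,yaw,("side",))
manip.move_linear([*c,L+.2],rate=.15)
print(c);look(c,yaw)
t=manip.read_time_s();print(t)
R=np.array([[np.cos(.2276),np.sin(.2276)],[-np.sin(.2276),np.cos(.2276)]])
print("in mat",R@(c-[.554,.0763]))
import glob;cv2.imwrite("pics/end.png",cv2.resize(cv2.imread(sorted(glob.glob("pics/side_*"),key=lambda s:float(s[10:-4]))[-1])[180:340,220:440],None,fx=3.5,fy=3.5))
```

```text
True tipz 0.0731 f [-2.1 -0.8  6.6] [-1.6 -0.2  4.8] t 9.8
True tipz 0.0731 f [-1.2 -0.4  8.1] [-1.3  0.1  5. ] t 12.4
True tipz 0.0731 f [-1.1 -0.3  7.6] [-1.6  0.5  5.9] t 15.1
side 1402
(array([ 0.55668757,  0.01086009,  0.29550108, -0.00072458]), np.float64(0.10817411691319734), np.int64(1389), np.float64(0.0013114419828851765))
True tipz 0.0731 f [-2.  -0.6  8. ] [-0.9 -1.1  5.3] t 17.7
True tipz 0.0731 f [-1.2 -1.   8.5] [-1.1  0.5  5.1] t 20.4
True tipz 0.0731 f [-1.6  0.3  9. ] [-1.6  0.1  4.8] t 23.0
[0.53924345 0.07247931]
side 1625
(array([ 0.53840625,  0.07147091,  0.29439138, -0.00053899]), np.float64(0.10821686331254818), np.int64(1615), np.float64(0.0013099076952066322))
scene 1927
(array([ 0.54049597,  0.0705278 ,  0.29596904, -0.00058028]), np.float64(0.10953555759473069), np.int64(1717), np.float64(0.0013985649243240614))
24.025
in mat [-0.01523809 -0.00039248]
```

View pics/end.png

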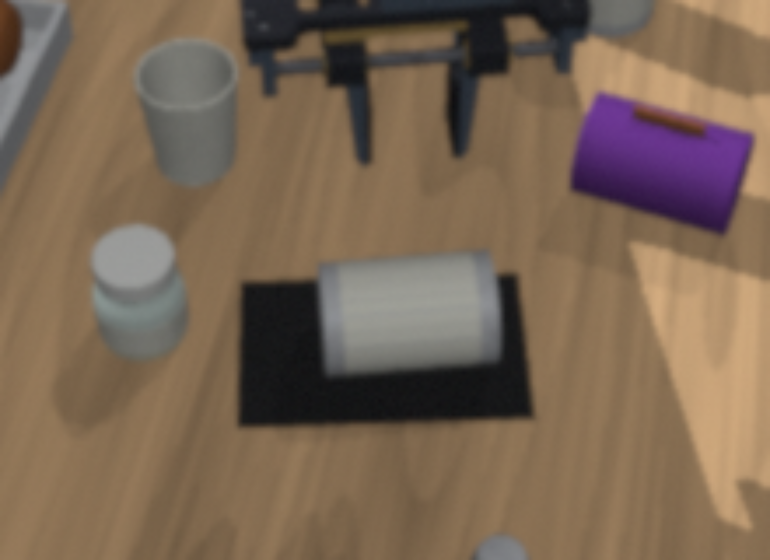

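The crop shows the tin lying over the mat at about (410,315), the fingers clear above it, and the cup and jam in place. Its measured centre is within 2 mm of the mat's centre line and about 15 mm off lengthwise, well inside the limits.

```bash
python3 -c "
from bench import manip
manip.pause(.5);print(manip.sign_off())"
```

```text
the job is handed in; nothing more can be done
None
```

I rolled the tin onto the mat in eight light fingertip strokes (6.6–9.0 N as each stroke began); by the last camera fit it lies within 2 mm of the mat's centre line, the fingers are clear, and the job is handed in.

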